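# Sort push-button units by spring feel and clip the stiffest one

### The job

Working from left to right as seen from the robot, press the white cap of each of the three push-button units on the steel plate more than half-way down to feel its spring. Then load the stiffest unit upright into the sprung clip, on its floor between the front stop and the follower, stand the softest one upright in the plywood tray, and leave the third standing on the plate. Set the units down rather than dropping them, let none fall over, and leave everything else on the desk where it is.

Things in the scene. Friction and masses are not known exactly. Their poses are not given: they have to be found in the camera images.
- unit_a_mid (a point): centre point of one of three push-button units that look alike: a grey box 48 x 48 mm, 60 mm tall, with a round white sprung cap (38 mm across) on top, 84 mm tall in all. The point lies on its axis, 31 mm above its underside and 53 mm below the top of the unpressed cap; z up, x and y square to the box's sides. Starts upright on the test plate.
- unit_a_cap (a joint): how far the white cap of unit_a is pressed down, in m: 0 = released, 0.010 = fully down; it springs back. Pressed half-way a cap pushes back with 1.4, 3.8 or 8.4 N, fully down with 2.3, 6.2 or 13.7 N, depending on the unit.
- unit_a: the same unit as unit_a_mid: origin at the centre of its underside. 0.16 to 0.25 kg. The three have springs of different stiffness; which has which cannot be seen.
- unit_b_mid (a point): centre point of one of three push-button units that look alike: a grey box 48 x 48 mm, 60 mm tall, with a round white sprung cap (38 mm across) on top, 84 mm tall in all. The point lies on its axis, 31 mm above its underside and 53 mm below the top of the unpressed cap; z up, x and y square to the box's sides. Starts upright on the test plate.
- unit_b_cap (a joint): how far the white cap of unit_b is pressed down, in m: 0 = released, 0.010 = fully down; it springs back. Pressed half-way a cap pushes back with 1.4, 3.8 or 8.4 N, fully down with 2.3, 6.2 or 13.7 N, depending on the unit.
- unit_b: the same unit as unit_b_mid: origin at the centre of its underside. 0.16 to 0.25 kg. The three have springs of different stiffness; which has which cannot be seen.
- unit_c_mid (a point): centre point of one of three push-button units that look alike: a grey box 48 x 48 mm, 60 mm tall, with a round white sprung cap (38 mm across) on top, 84 mm tall in all. The point lies on its axis, 31 mm above its underside and 53 mm below the top of the unpressed cap; z up, x and y square to the box's sides. Starts upright on the test plate.
- unit_c_cap (a joint): how far the white cap of unit_c is pressed down, in m: 0 = released, 0.010 = fully down; it springs back. Pressed half-way a cap pushes back with 1.4, 3.8 or 8.4 N, fully down with 2.3, 6.2 or 13.7 N, depending on the unit.
- unit_c: the same unit as unit_c_mid: origin at the centre of its underside. 0.16 to 0.25 kg. The three have springs of different stiffness; which has which cannot be seen.
- plate: the test plate, a bare steel plate 110 (x) x 320 (y) mm, 8 mm thick, fixed on the desk; origin at the centre of its underside, z up, +y along its length to the left as seen from the robot. The three units stand on it in a row along y, one near y = +115 mm (left), one near y = 0 (middle), one near y = -115 mm (right).
- clip: the sprung clip, fixed on the desk: an aluminium base 150 (x) x 100 (y) mm, its floor 6 mm above the desk. Origin at the centre of its underside, +x along its track, away from the front stop. Two side rails (inner faces at y = +-30 mm, tops 16 mm above the desk) run along the track; an end block (top 56 mm above the desk) stands at x = 54 to 70 mm, behind the follower.
- clip_stop (a point): top of the clip's fixed front stop, in its middle: at clip x = -65 mm, 26 mm above the desk. The stop is a dark bar 60 mm wide (y); its inner face is at clip x = -60 mm, its outer face at x = -70 mm. Axes as the clip's.
- follower_top (a point): top front edge of the clip's follower, in its middle: 70 mm above the desk; at clip x = -30 mm when closed. The follower is an upright dark steel plate 50 mm wide, 12 mm thick, which faces the stop and moves with joint follower. The closed gap to the stop (30 mm) is too small for a unit.
- clip_seat (a point): on the clip's floor, where a loaded unit's underside is centred: clip x = -36 mm, y = 0. To load: hold the unit with its underside above the stop, push the follower back (+x) with the unit's side, lower it behind the stop to the floor, let go; the follower then pushes it against the stop.
- follower (a joint): how far the follower of the clip is pushed back towards clip +x, in m: 0 = closed (front face at clip x = -30 mm), at most 0.050; 0.018 with a unit seated. Its spring pushes with 3.6 N closed, 4.7 N at 0.018, 6.6 N at 0.050; it moves with some damping (20 N per m/s).
- tray: the reject tray, a square plywood tray 140 x 140 mm, fixed on the desk, walls 6 mm thick and 25 mm high, floor 6 mm above the desk; origin at the centre of its underside.
- mouse: a grey computer mouse, about 90 x 60 x 34 mm, loose on the desk; to be left alone. Origin at its underside.
- mug: a white mug, 80 mm across, 90 mm tall, with a handle, loose on the desk; to be left alone. Origin at its underside.
- driver: a screwdriver with an orange handle lying flat, 190 mm long, loose on the desk; to be left alone. Origin on the desk below it.
- jar: a clear jar with a black cap, 60 mm across, 80 mm tall, loose on the desk; to be left alone. Origin at its underside.
- board: a small green circuit board on a white base, 75 x 110 mm, about 22 mm tall, loose on the desk; to be left alone. Origin at its underside.
Things that resemble listed ones, but are neither listed nor needed, are in the scene too. Leave any pink or purple look-alike of the unit_c alone.

How it is judged:
On the way, in this order (a step that is already met when the one before it is completed fails the run):
1. the cap of the unit standing at the left of the plate (where it started) is pressed down by more than 4.5 mm while the unit stands on the plate (((value of joint unit_a_cap above 0.0045 m and y of unit_a_mid in the frame of plate between 0.065 and 0.165 m and z of unit_a_mid in the frame of plate between 0.03 and 0.05 m) or (value of joint unit_b_cap above 0.0045 m and y of unit_b_mid in the frame of plate between 0.065 and 0.165 m and z of unit_b_mid in the frame of plate between 0.03 and 0.05 m) or (value of joint unit_c_cap above 0.0045 m and y of unit_c_mid in the frame of plate between 0.065 and 0.165 m and z of unit_c_mid in the frame of plate between 0.03 and 0.05 m))), for 0.1 s.
2. the cap of the unit standing at the middle of the plate (where it started) is pressed down by more than 4.5 mm while the unit stands on the plate (((value of joint unit_a_cap above 0.0045 m and y of unit_a_mid in the frame of plate between -0.05 and 0.05 m and z of unit_a_mid in the frame of plate between 0.03 and 0.05 m) or (value of joint unit_b_cap above 0.0045 m and y of unit_b_mid in the frame of plate between -0.05 and 0.05 m and z of unit_b_mid in the frame of plate between 0.03 and 0.05 m) or (value of joint unit_c_cap above 0.0045 m and y of unit_c_mid in the frame of plate between -0.05 and 0.05 m and z of unit_c_mid in the frame of plate between 0.03 and 0.05 m))), for 0.1 s.
3. the cap of the unit standing at the right of the plate (where it started) is pressed down by more than 4.5 mm while the unit stands on the plate (((value of joint unit_a_cap above 0.0045 m and y of unit_a_mid in the frame of plate between -0.165 and -0.065 m and z of unit_a_mid in the frame of plate between 0.03 and 0.05 m) or (value of joint unit_b_cap above 0.0045 m and y of unit_b_mid in the frame of plate between -0.165 and -0.065 m and z of unit_b_mid in the frame of plate between 0.03 and 0.05 m) or (value of joint unit_c_cap above 0.0045 m and y of unit_c_mid in the frame of plate between -0.165 and -0.065 m and z of unit_c_mid in the frame of plate between 0.03 and 0.05 m))), for 0.1 s.
At the end, for the whole second after the job is handed in: Upright (within 0.15 rad) and at rest: the stiffest unit on the clip floor, axis within 6 mm of clip x = -36 mm and 9 mm of its mid-line, follower pushed back over 12 mm; the softest on the tray floor, axis within 50 mm of its centre in x and y; the other on the plate (x of unit_b_mid in the frame of clip between -0.042 and -0.03 m and y of unit_b_mid in the frame of clip between -0.009 and 0.009 m and z of unit_b_mid in the frame of clip between 0.03 and 0.043 m and angle between each of unit_b_mid, unit_c_mid, unit_a_mid's own z axis and vertical below 0.15 rad and value of joint follower above 0.012 m and x of unit_c_mid in the frame of tray between -0.05 and 0.05 m and y of unit_c_mid in the frame of tray between -0.05 and 0.05 m and z of unit_c_mid in the frame of tray between 0.03 and 0.045 m and x of unit_a_mid in the frame of plate between -0.05 and 0.05 m and y of unit_a_mid in the frame of plate between -0.155 and 0.155 m and z of unit_a_mid in the frame of plate between 0.032 and 0.046 m and linear speed of each of unit_a, unit_b, unit_c below 0.02 m/s); the robot touches nothing.
It fails at once if a unit falls over (angle between any of unit_a_mid, unit_b_mid, unit_c_mid's own z axis and vertical above 0.7 rad).
It fails at once if a unit is dropped from more than about 2 cm, thrown, or knocked away (faster than 0.6 m/s while not held by the fingers) ((linear speed of unit_a above 0.6 m/s and contact force between the fingers and unit_a below 0.05 N) or (linear speed of unit_b above 0.6 m/s and contact force between the fingers and unit_b below 0.05 N) or (linear speed of unit_c above 0.6 m/s and contact force between the fingers and unit_c below 0.05 N)).
It fails at once if one of the other loose things on the desk is moved by more than 30 mm (distance of any of mouse, mug, driver, jar, board from where it was at the start of the episode above 0.03 m).
It also fails if it takes over 69 s, if anything falls off the work surface, if the arm or the gripper's body presses on something with over 40 N, if the wrist force passes 120 N, or if a joint passes its speed limit or range.

### The arm

A 6-joint arm with a two-finger parallel gripper is mounted at the origin on the work surface. World frame = base frame: x ahead of the robot, y to its left, z up, the work surface at z = 0. Lengths are in m, angles in rad, forces in N, time in s.
With the tool pointing down it reaches from about 0.3 to 0.775 m from the base axis. Payload 14.6 kg.
Tool frame: the origin (TCP) lies midway between the tips of the shut fingers; the grasp point (between the pads) lies 19 mm behind it (grasp_offset is the distance from the TCP to the grasp point, in m); z points along the fingers, y is the line along which they close (so a half turn about z gives the same grasp; the last joint's range is limited). The gripper opens to 94 mm and grips with 3 to 60 N. Pads are 16 mm wide; open, the fingers measure 119 mm over their backs; the gripper's body (75 mm by 177 mm) begins 78 mm behind the grasp point.
Start: joints at [1.184, 0.3, 1.521, -0, 1.321, -0.067], TCP at [0.173, 0.522, 0.205] pointing down, gripper open.
Joint ranges: [-3.03, 3.03], [-0.79, 2.21], [0.23, 2.52], [-1.04, 4.18], [0, 3.07], [-2.55, 2.55]. Speed limits (rad/s): [2.22, 2.22, 2.57, 3.14, 3.14, 3.14].

### API

Orientations are given as [roll, pitch, yaw] about the fixed x, y, z axes, in that order (R = Rz(yaw) Ry(pitch) Rx(roll)).
In Python, from station import * gives the robot as it stands. The module is installed in compiled form; this text tells all that it offers.
- The arm moves only by the tool send_rows, never from a script. Its argument "rows" is a list of rows, each an object of numbers: "dx", "dy", "dz": the shift along the tool's x, y, z in mm; "roll": the turn about the tool's z in degrees; "jaw": the closure, from -1 (fully open) to 1 (shut). In form: [{"dx": .., "dy": .., "dz": .., "roll": .., "jaw": ..}, ...]. A call has 1 to 12 rows; each row shifts and turns the commanded pose from where the row before left it, along the tool's axes as they then stand; what a row does not reach is not made up. A row lasts 1/12 s, in which the tool goes at most 41.7 mm and 7.16 degrees, less where a joint would pass 70% of its speed; a pose out of reach is approached as far as the arm can. A call is refused whole if a number of a shift passes 41.7 or a number of a turn 7.16, either way. A call with a gripper value outside its range is refused whole. The fingers move at their own pace and stop on an object; "force" is the grip in N (left out, the last holds). Time passes only in rows, so rows that do not move let the fingers close. It gives the time, the measured TCP pose, the force, the opening and the grip force at its end, in the units of the state.
- get_obs(): the state, without advancing time (a new reading comes with each control period).
- camera(name): name is "side" or "top"; returns a dict with "frame" (400x640x3 uint8, red, green, blue), "z_map" (400x640 float32, m along the optical axis (not along the pixel's ray), 0 where there is no reading), "camera_matrix" (3x3 intrinsics, pixels), "rvec" (rotation vector, rad) and "tvec" (3), from world to camera coordinates, as OpenCV has them. Camera axes: x right, y down, z forward; pixel columns grow to the right and rows downward; lengths in m; the calibration is good to about 2 mm. A picture is of the moment at which its call begins.
- hand_in(): hands the job in; it is judged then, once.
The state is a dict: "time_s": time; "qpos": joint angles; "joint_vel": joint speeds; "tau": joint torques, N m; "ee_pos": TCP position; "eef_rot": TCP orientation; "force": force on the tool from outside, world axes, zero at the start; "moment": the same for the moment, N m; "grip_width": finger opening in m; "grip_force": force on a finger pad.
Only numpy, scipy, OpenCV 4.12 (cv2) and the standard library are available. Lean on these libraries where they do the work, as an engineer would, in place of code of your own. Each camera call takes 0.05 s, during which the arm holds its last target. There are 200 camera calls.

## Working session

There is one attempt and no reset: what is moved stays moved. The work goes in short steps, Python scripts to look and compute and a tool call to move; the robot and the scene stay as the last step left them, time stands still between calls to the robot, and variables do not carry over. Pictures are saved under pics/ and viewed, at most 10 in all, crops included, and the job is handed in when it is done.

Besides the shell and the picture viewer there is one more tool, called as name([rows], argument=value, ...), one row to a line, values as JSON. send_rows: Moves the arm, as the interface text tells. Its arguments: {"type":"object","properties":{"rows":{"type":"array"},"force":{"type":"number"}},"required":["rows"]}

```bash
mkdir -p pics; cat > h.py <<'E'
from station import *
import numpy as np, cv2
def shot(n):
    c=camera(n); K=np.array(c["camera_matrix"]);R=cv2.Rodrigues(np.array(c["rvec"],float))[0];t=np.array(c["tvec"],float).ravel()
    z=c["z_map"]; v,u=np.mgrid[:400,:640]
    P=np.stack([(u-K[0,2])/K[0,0]*z,(v-K[1,2])/K[1,1]*z,z],-1)
    W=(P-t)@R; W[z==0]=np.nan
    return c["frame"],W
E
python3 - <<'E'
from h import *
for n in("top","side"):
    f,W=shot(n); cv2.imwrite(f"pics/{n}0.png",cv2.resize(f[...,::-1],(800,500),interpolation=2)); np.savez(n+"0.npz",f=f,W=W)
o=get_obs(); print(o)
E
```

```text
{'time_s': 0.1, 'qpos': array([ 1.18438530e+00,  3.00458085e-01,  1.52150847e+00, -7.78378530e-06,
        1.32071495e+00, -6.65951480e-02]), 'joint_vel': array([ 0.00161804, -0.00078868, -0.00290722,  0.00261453, -0.0009774 ,
        0.00212505]), 'tau': array([-8.43104754e-04, -5.32653880e+01, -3.53273535e+01,  7.08963582e-02,
        2.35901383e-02, -5.14088356e-05]), 'ee_pos': array([0.17282831, 0.52189096, 0.20492419]), 'eef_rot': array([-3.14050572e+00, -6.49356930e-05,  2.82177867e+00]), 'force': array([-0.89135406,  0.32742146, -1.2593058 ]), 'moment': array([ 0.03610642, -0.01918896,  0.05280155]), 'grip_force': 0.0, 'grip_width': 0.09364804143562588}
```

View pics/top0.png

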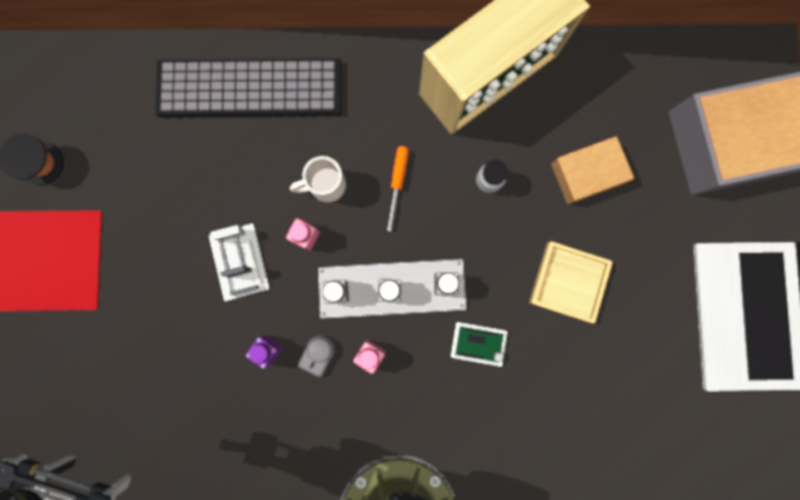

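View pics/side0.png

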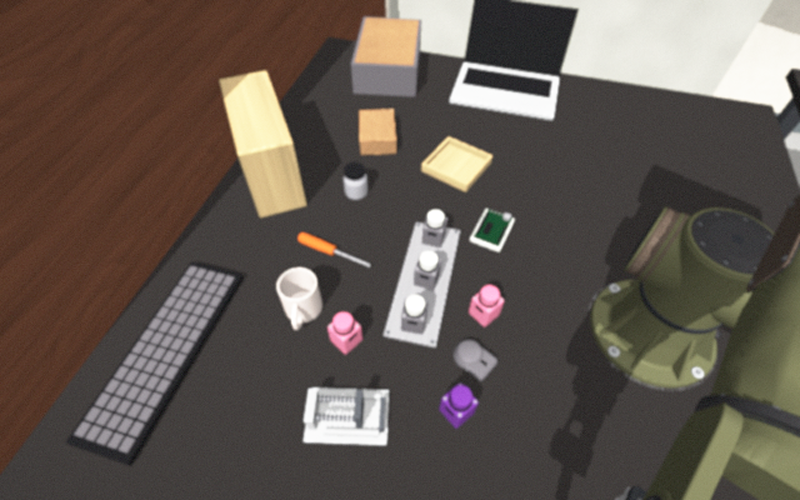

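The top picture shows the units at about (333,291), (389,290) and (448,283). The clip is at (238,262) with its stop towards the robot, and the tray is at (572,282). The pink and purple look-alikes lie nearby.

```bash
python3 - <<'E'
from h import *
d=np.load("top0.npz");f,W=d["f"],d["W"]
def rect(name,u0,v0,u1,v1,lo,hi,ext=None):
    w=W[v0:v1,u0:u1].reshape(-1,3); m=(w[:,2]>lo)&(w[:,2]<hi); p=w[m]
    r=cv2.minAreaRect((p[:,:2]*1000).astype(np.float32))
    print(name,m.sum(),"mean",p.mean(0).round(4),"rect",np.round(r[0],1),np.round(r[1],1),round(r[2],1))
for n,u in(("L",266),("M",311),("R",358)):
    rect(n+"cap",u-22,210,u+22,255,.085,.1)
    rect(n+"box",u-22,210,u+22,255,.05,.1)
rect("plate",250,205,375,256,.004,.013)
rect("clipbase",163,175,220,244,.003,.1)
rect("follower+end",163,175,220,244,.05,.1)
rect("fol",163,175,220,244,.063,.1)
rect("endblk",163,175,220,244,.048,.061)
rect("stop",163,215,220,244,.021,.03)
rect("tray",420,185,495,262,.018,.035)
rect("pink",225,172,258,202,.02,.12)
rect("pink2",280,270,310,302,.02,.12)
rect("purple",194,266,224,296,.02,.12)
rect("mug",230,122,280,164,.03,.12)
c=f[165:255,155:235,::-1]
cv2.imwrite("pics/clip.png",cv2.resize(c,None,fx=6,fy=6,interpolation=cv2.INTER_CUBIC))
E
```

```text
Lcap 172 mean [0.4794 0.1286 0.0919] rect [479.7 128.6] [35.9 36.1] 28.2
Lbox 350 mean [0.4791 0.1264 0.0796] rect [479.3 128.7] [47.8 48.5] 5.1
Mcap 167 mean [0.4803 0.0142 0.0919] rect [481.2  13.6] [35.9 35.6] 89.5
Mbox 333 mean [0.48  0.014 0.08 ] rect [480.2  14. ] [48.4 47.4] 85.5
Rcap 169 mean [ 0.4936 -0.1065  0.0918] rect [ 493.8 -106.8] [36.  33.4] 88.9
Rbox 354 mean [ 0.4929 -0.1055  0.0792] rect [ 493.1 -106.8] [47.7 47.3] 89.3
plate 3474 mean [0.485  0.0098 0.0082] rect [488.   12.8] [338.5 138.2] 89.3
clipbase 2055 mean [0.5473 0.3451 0.0196] rect [550.7 348.5] [193.2 156.9] 0.7
follower+end 249 mean [0.5711 0.3539 0.0612] rect [567.5 352.9] [100.   61.5] 15.2
fol 93 mean [0.5248 0.3423 0.0699] rect [524.8 342.8] [11.7 50.5] 14.0
endblk 172 mean [0.5974 0.3601 0.0551] rect [567.5 352.9] [99.9 61.5] 15.2
stop 92 mean [0.4892 0.3328 0.0259] rect [499.8 337. ] [43.4 60.3] 18.7
tray 543 mean [ 0.4938 -0.3859  0.0243] rect [ 494.  -384.1] [142.  140.9] 71.1
pink 364 mean [0.6008 0.1966 0.0686] rect [604.  201.4] [48.4 46.7] 62.9
pink2 370 mean [0.3441 0.057  0.0701] rect [341.2  58.9] [48.4 48.3] 57.1
purple 427 mean [0.3572 0.2764 0.0666] rect [354.5 282.6] [48.8 48.4] 55.2
mug 532 mean [0.7205 0.1594 0.0681] rect [712.3 160.4] [ 79.  104.1] 46.6
```

View pics/clip.png

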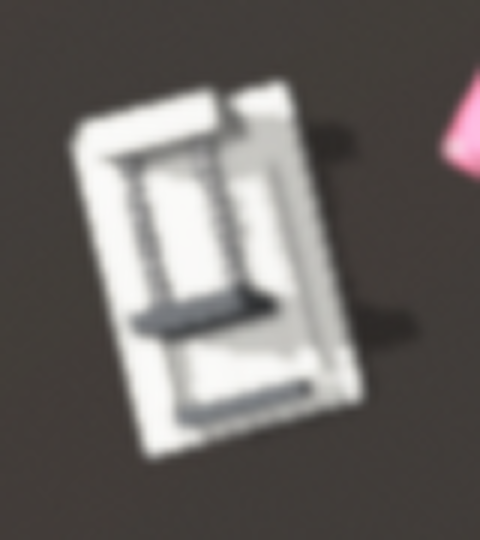

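send_rows([
  {"roll": -6.1, "jaw": 1},
  {"roll": -6.1, "jaw": 1},
  {"roll": -6.1, "jaw": 1},
  {"jaw": 1},
  {"jaw": 1},
], force=20)

```text
invalid input at $.rows[0]: expected keys dx, dy, dz, roll, jaw
```

send_rows([
  {"dx": -25.6, "dy": -32.8, "jaw": 1},
  {"dx": -25.6, "dy": -32.8, "jaw": 1},
  {"dx": -25.6, "dy": -32.8, "jaw": 1},
  {"dx": -25.6, "dy": -32.8, "jaw": 1},
  {"dx": -25.6, "dy": -32.8, "jaw": 1},
  {"dx": -25.6, "dy": -32.8, "jaw": 1},
  {"dx": -25.6, "dy": -32.8, "jaw": 1},
  {"dx": -25.6, "dy": -32.8, "jaw": 1},
  {"dx": -25.6, "dy": -32.8, "jaw": 1},
  {"dx": -25.6, "dy": -32.8, "jaw": 1},
  {"dx": -25.6, "dy": -32.8, "jaw": 1},
  {"dx": -25.6, "dy": -32.8, "jaw": 1},
])

```text
invalid input at $.rows[0]: expected keys dx, dy, dz, roll, jaw
```

send_rows([
  {"dz": 30, "jaw": 1},
  {"dz": 30, "jaw": 1},
  {"dz": 20, "jaw": 1},
  {"dz": 20, "jaw": 1},
  {"jaw": 1},
  {"jaw": 1},
  {"jaw": 1},
])

```text
invalid input at $.rows[0]: expected keys dx, dy, dz, roll, jaw
```

send_rows([
  {"dx": 0, "dy": 0, "dz": 0, "roll": -6.1, "jaw": 1},
  {"dx": 0, "dy": 0, "dz": 0, "roll": -6.1, "jaw": 1},
  {"dx": 0, "dy": 0, "dz": 0, "roll": -6.1, "jaw": 1},
  {"dx": 0, "dy": 0, "dz": 0, "roll": 0, "jaw": 1},
], force=20)

```text
time_s: 0.43
ee_pos: [0.1729, 0.522, 0.2052]
eef_rot: [-3.141, -0.0, -3.137]
force: [0.0, -0.3, -0.2]
grip_width: 0.0705
grip_force: 0.0
```

send_rows([
  {"dx": -25.6, "dy": -32.8, "dz": 0, "roll": 0, "jaw": 1},
  {"dx": -25.6, "dy": -32.8, "dz": 0, "roll": 0, "jaw": 1},
  {"dx": -25.6, "dy": -32.8, "dz": 0, "roll": 0, "jaw": 1},
  {"dx": -25.6, "dy": -32.8, "dz": 0, "roll": 0, "jaw": 1},
  {"dx": -25.6, "dy": -32.8, "dz": 0, "roll": 0, "jaw": 1},
  {"dx": -25.6, "dy": -32.8, "dz": 0, "roll": 0, "jaw": 1},
  {"dx": -25.6, "dy": -32.8, "dz": 0, "roll": 0, "jaw": 1},
  {"dx": -25.6, "dy": -32.8, "dz": 0, "roll": 0, "jaw": 1},
  {"dx": -25.6, "dy": -32.8, "dz": 0, "roll": 0, "jaw": 1},
  {"dx": -25.6, "dy": -32.8, "dz": 0, "roll": 0, "jaw": 1},
  {"dx": -25.6, "dy": -32.8, "dz": 0, "roll": 0, "jaw": 1},
  {"dx": -25.6, "dy": -32.8, "dz": 0, "roll": 0, "jaw": 1},
])

```text
time_s: 1.43
ee_pos: [0.4808, 0.1264, 0.2055]
eef_rot: [3.142, 0.0, 3.137]
force: [0.9, 1.2, -0.3]
grip_width: 0.0004
grip_force: 0.0
```

send_rows([
  {"dx": 0, "dy": 0, "dz": 30, "roll": 0, "jaw": 1},
  {"dx": 0, "dy": 0, "dz": 30, "roll": 0, "jaw": 1},
  {"dx": 0, "dy": 0, "dz": 20, "roll": 0, "jaw": 1},
  {"dx": 0, "dy": 0, "dz": 20, "roll": 0, "jaw": 1},
  {"dx": 0, "dy": 0, "dz": 0, "roll": 0, "jaw": 1},
  {"dx": 0, "dy": 0, "dz": 0, "roll": 0, "jaw": 1},
  {"dx": 0, "dy": 0, "dz": 0, "roll": 0, "jaw": 1},
  {"dx": 0, "dy": 0, "dz": 0, "roll": 0, "jaw": 1},
])

```text
time_s: 2.1
ee_pos: [0.4806, 0.1286, 0.1069]
eef_rot: [3.141, 0.002, 3.14]
force: [-0.0, -0.4, 0.2]
grip_width: 0.0005
grip_force: 0.0
```

send_rows([
  {"dx": 0, "dy": 0, "dz": 8, "roll": 0, "jaw": 1},
  {"dx": 0, "dy": 0, "dz": 5, "roll": 0, "jaw": 1},
  {"dx": 0, "dy": 0, "dz": 4, "roll": 0, "jaw": 1},
  {"dx": 0, "dy": 0, "dz": 4, "roll": 0, "jaw": 1},
  {"dx": 0, "dy": 0, "dz": 0, "roll": 0, "jaw": 1},
  {"dx": 0, "dy": 0, "dz": 0, "roll": 0, "jaw": 1},
  {"dx": 0, "dy": 0, "dz": 0, "roll": 0, "jaw": 1},
  {"dx": 0, "dy": 0, "dz": 0, "roll": 0, "jaw": 1},
])

```text
time_s: 2.77
ee_pos: [0.48, 0.1284, 0.0846]
eef_rot: [3.142, 0.0, 3.141]
force: [-0.1, 0.7, 1.2]
grip_width: 0.0006
grip_force: 0.9
```

send_rows([
  {"dx": 0, "dy": 0, "dz": 1, "roll": 0, "jaw": 1},
  {"dx": 0, "dy": 0, "dz": 0, "roll": 0, "jaw": 1},
  {"dx": 0, "dy": 0, "dz": 0, "roll": 0, "jaw": 1},
])

```text
time_s: 3.02
ee_pos: [0.48, 0.1284, 0.0835]
eef_rot: [3.142, 0.0, 3.141]
force: [-1.4, 1.2, 2.1]
grip_width: 0.0004
grip_force: 1.0
```

send_rows([
  {"dx": 0, "dy": 0, "dz": -10, "roll": 0, "jaw": 1},
  {"dx": 0, "dy": 0, "dz": -20, "roll": 0, "jaw": 1},
  {"dx": 0, "dy": -38, "dz": 0, "roll": 0, "jaw": 1},
  {"dx": 0, "dy": -38, "dz": 0, "roll": 0, "jaw": 1},
  {"dx": 0, "dy": -38, "dz": 0, "roll": 0, "jaw": 1},
  {"dx": 0, "dy": 0, "dz": 0, "roll": 0, "jaw": 1},
  {"dx": 0, "dy": 0, "dz": 10, "roll": 0, "jaw": 1},
  {"dx": 0, "dy": 0, "dz": 0, "roll": 0, "jaw": 1},
  {"dx": 0, "dy": 0, "dz": 0, "roll": 0, "jaw": 1},
])

```text
time_s: 3.77
ee_pos: [0.4795, 0.0153, 0.1029]
eef_rot: [3.141, -0.001, -3.141]
force: [0.5, -0.1, -0.2]
grip_width: 0.0006
grip_force: 0.0
```

send_rows([
  {"dx": 0, "dy": 0, "dz": 8, "roll": 0, "jaw": 1},
  {"dx": 0, "dy": 0, "dz": 4, "roll": 0, "jaw": 1},
  {"dx": 0, "dy": 0, "dz": 4, "roll": 0, "jaw": 1},
  {"dx": 0, "dy": 0, "dz": 4, "roll": 0, "jaw": 1},
  {"dx": 0, "dy": 0, "dz": 0, "roll": 0, "jaw": 1},
  {"dx": 0, "dy": 0, "dz": 0, "roll": 0, "jaw": 1},
  {"dx": 0, "dy": 0, "dz": 0, "roll": 0, "jaw": 1},
  {"dx": 0, "dy": 0, "dz": 0, "roll": 0, "jaw": 1},
])

```text
time_s: 4.43
ee_pos: [0.48, 0.0146, 0.0837]
eef_rot: [3.141, 0.0, 3.141]
force: [-1.7, 2.5, 5.2]
grip_width: 0.0005
grip_force: 2.7
```

send_rows([
  {"dx": 0, "dy": 0, "dz": 0, "roll": 0, "jaw": 1},
  {"dx": 0, "dy": 0, "dz": 0, "roll": 0, "jaw": 1},
])

```text
time_s: 4.6
ee_pos: [0.48, 0.0146, 0.0837]
eef_rot: [3.141, 0.0, 3.141]
force: [-0.9, 3.1, 5.0]
grip_width: 0.0007
grip_force: 2.7
```

send_rows([
  {"dx": 0, "dy": 0, "dz": -10, "roll": 0, "jaw": 1},
  {"dx": 0, "dy": 0, "dz": -20, "roll": 0, "jaw": 1},
  {"dx": -4, "dy": -40, "dz": 0, "roll": 0, "jaw": 1},
  {"dx": -4, "dy": -40, "dz": 0, "roll": 0, "jaw": 1},
  {"dx": -5, "dy": -41, "dz": 0, "roll": 0, "jaw": 1},
  {"dx": 0, "dy": 0, "dz": 0, "roll": 0, "jaw": 1},
  {"dx": 0, "dy": 0, "dz": 10, "roll": 0, "jaw": 1},
  {"dx": 0, "dy": 0, "dz": 0, "roll": 0, "jaw": 1},
])

```text
time_s: 5.27
ee_pos: [0.492, -0.1062, 0.1019]
eef_rot: [3.141, -0.002, 3.141]
force: [-1.0, 0.0, -1.4]
grip_width: 0.0003
grip_force: 0.0
```

send_rows([
  {"dx": 0, "dy": 0, "dz": 8, "roll": 0, "jaw": 1},
  {"dx": 0, "dy": 0, "dz": 4, "roll": 0, "jaw": 1},
  {"dx": 0, "dy": 0, "dz": 4, "roll": 0, "jaw": 1},
  {"dx": 0, "dy": 0, "dz": 4, "roll": 0, "jaw": 1},
  {"dx": 0, "dy": 0, "dz": 0, "roll": 0, "jaw": 1},
  {"dx": 0, "dy": 0, "dz": 0, "roll": 0, "jaw": 1},
  {"dx": 0, "dy": 0, "dz": 0, "roll": 0, "jaw": 1},
  {"dx": 0, "dy": 0, "dz": 0, "roll": 0, "jaw": 1},
])

```text
time_s: 5.93
ee_pos: [0.493, -0.1057, 0.084]
eef_rot: [3.141, 0.0, -3.141]
force: [-4.6, 2.8, 11.7]
grip_width: 0.0003
grip_force: 5.8
```

send_rows([
  {"dx": 0, "dy": 0, "dz": 0, "roll": 0, "jaw": 1},
  {"dx": 0, "dy": 0, "dz": 0, "roll": 0, "jaw": 1},
])

```text
time_s: 6.1
ee_pos: [0.493, -0.1057, 0.084]
eef_rot: [3.141, 0.0, -3.141]
force: [-4.4, 2.7, 11.4]
grip_width: 0.0002
grip_force: 5.8
```

send_rows([
  {"dx": 0, "dy": 0, "dz": -15, "roll": 0, "jaw": 1},
  {"dx": 0, "dy": 0, "dz": -30, "roll": 0, "jaw": -1},
  {"dx": 0, "dy": 0, "dz": 0, "roll": 0, "jaw": -1},
  {"dx": 0, "dy": 0, "dz": 0, "roll": 0, "jaw": -1},
  {"dx": 0, "dy": 0, "dz": 0, "roll": 0, "jaw": -1},
  {"dx": 0, "dy": 0, "dz": 0, "roll": 0, "jaw": -1},
  {"dx": 0, "dy": 0, "dz": 0, "roll": 0, "jaw": -1},
  {"dx": 0, "dy": 0, "dz": 0, "roll": 0, "jaw": -1},
], force=30)

```text
time_s: 6.77
ee_pos: [0.4926, -0.1065, 0.1277]
eef_rot: [3.141, -0.001, 3.141]
force: [0.6, 0.4, -0.1]
grip_width: 0.0436
grip_force: 0.0
```

```bash
python3 - <<'E'
from h import *
f,W=shot("top"); g,V=shot("side")
i=np.vstack([cv2.resize(x[...,::-1],(480,300)) for x in(f,g)]); cv2.imwrite("pics/s1.png",i)
for n,X in(("top",W),("side",V)):
  for k,(x,y) in dict(L=(.4795,.1286),M=(.481,.014),R=(.493,-.1066)).items():
    m=(abs(X[...,0]-x)<.035)&(abs(X[...,1]-y)<.035)&(X[...,2]>.087)&(X[...,2]<.097)
    p=X[m]; 
    if len(p)>5: r=cv2.minAreaRect((p[:,:2]*1000).astype(np.float32)); print(n,k,len(p),p.mean(0).round(4),np.round(r[0],1),np.round(r[1],1))
print(get_obs()["grip_width"],get_obs()["ee_pos"])
E
```

```text
top L 165 [0.479  0.1287 0.0919] [478.8 128.7] [36.1 33.1]
top M 168 [0.4803 0.0143 0.0919] [481.2  13.6] [35.8 35.7]
side L 167 [0.4813 0.1284 0.0922] [481.2 127.5] [34.6 37.6]
side M 136 [0.4826 0.0141 0.0922] [483.   13.4] [34.3 35.2]
side R 87 [ 0.4954 -0.1042  0.0917] [ 494.9 -106.3] [36.8 30.5]
0.051681688310396746 [ 0.49271249 -0.10655969  0.12803891]
```

View pics/s1.png

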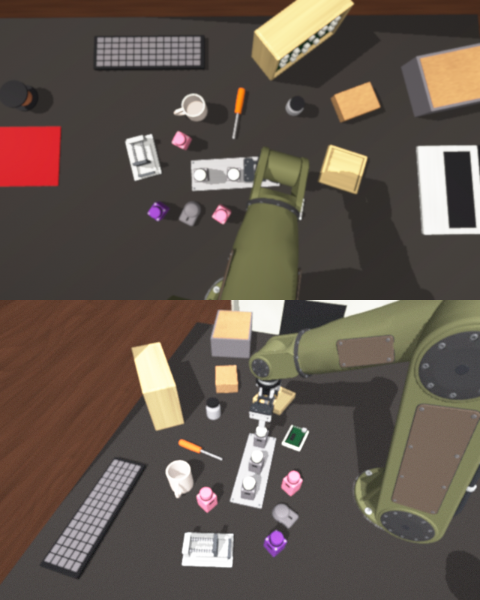

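All units still stand in place, and the gripper is above the right one and still opening.

send_rows([
  {"dx": 0, "dy": 0, "dz": 0, "roll": 0, "jaw": -1},
  {"dx": 0, "dy": 0, "dz": 0, "roll": 0, "jaw": -1},
  {"dx": 0, "dy": 0, "dz": 0, "roll": 0, "jaw": -1},
  {"dx": 0, "dy": 0, "dz": 0, "roll": 0, "jaw": -1},
  {"dx": 0, "dy": 0, "dz": 0, "roll": 0, "jaw": -1},
  {"dx": 0, "dy": 0, "dz": 0, "roll": 0, "jaw": -1},
])

```text
time_s: 7.37
ee_pos: [0.4928, -0.1066, 0.1284]
eef_rot: [3.142, -0.0, 3.141]
force: [0.2, 0.5, 0.6]
grip_width: 0.0915
grip_force: 0.0
```

send_rows([
  {"dx": -1, "dy": 0, "dz": 20, "roll": 0, "jaw": -1},
  {"dx": 0, "dy": 0, "dz": 25, "roll": 0, "jaw": -1},
  {"dx": 0, "dy": 0, "dz": 25, "roll": 0, "jaw": -1},
  {"dx": 0, "dy": 0, "dz": 20, "roll": 0, "jaw": -1},
  {"dx": 0, "dy": 0, "dz": 9, "roll": 0, "jaw": -1},
  {"dx": 0, "dy": 0, "dz": 0, "roll": 0, "jaw": -1},
  {"dx": 0, "dy": 0, "dz": 0, "roll": 0, "jaw": -1},
])

```text
time_s: 7.95
ee_pos: [0.4941, -0.1067, 0.03]
eef_rot: [-3.142, 0.0, 3.141]
force: [-0.3, -0.7, 0.9]
grip_width: 0.094
grip_force: 0.0
```

send_rows([
  {"dx": 0, "dy": 0, "dz": 0, "roll": 0, "jaw": 1},
  {"dx": 0, "dy": 0, "dz": 0, "roll": 0, "jaw": 1},
  {"dx": 0, "dy": 0, "dz": 0, "roll": 0, "jaw": 1},
  {"dx": 0, "dy": 0, "dz": 0, "roll": 0, "jaw": 1},
  {"dx": 0, "dy": 0, "dz": 0, "roll": 0, "jaw": 1},
  {"dx": 0, "dy": 0, "dz": 0, "roll": 0, "jaw": 1},
  {"dx": 0, "dy": 0, "dz": 0, "roll": 0, "jaw": 1},
  {"dx": 0, "dy": 0, "dz": 0, "roll": 0, "jaw": 1},
  {"dx": 0, "dy": 0, "dz": 0, "roll": 0, "jaw": 1},
  {"dx": 0, "dy": 0, "dz": 0, "roll": 0, "jaw": 1},
])

```text
time_s: 8.78
ee_pos: [0.494, -0.1067, 0.0296]
eef_rot: [-3.141, 0.0, 3.141]
force: [-0.9, -1.2, 1.9]
grip_width: 0.0479
grip_force: 29.9
```

send_rows([
  {"dx": 0, "dy": 0, "dz": -10, "roll": 0, "jaw": 1},
  {"dx": 0, "dy": 0, "dz": -25, "roll": 0, "jaw": 1},
  {"dx": 0, "dy": 0, "dz": -30, "roll": 0, "jaw": 1},
  {"dx": 0, "dy": 0, "dz": -30, "roll": 0, "jaw": 1},
  {"dx": 0, "dy": 0, "dz": -25, "roll": 0, "jaw": 1},
  {"dx": 0, "dy": 0, "dz": 0, "roll": 0, "jaw": 1},
  {"dx": 0, "dy": 0, "dz": 0, "roll": 0, "jaw": 1},
])

```text
time_s: 9.37
ee_pos: [0.4941, -0.1066, 0.1505]
eef_rot: [-3.141, 0.002, 3.141]
force: [-0.2, 0.6, -2.9]
grip_width: 0.0478
grip_force: 29.9
```

send_rows([
  {"dx": 0, "dy": 15, "dz": 0, "roll": 0, "jaw": 1},
  {"dx": 1, "dy": 30, "dz": 0, "roll": 0, "jaw": 1},
  {"dx": 1, "dy": 40, "dz": 0, "roll": 0, "jaw": 1},
  {"dx": 1, "dy": 40, "dz": 0, "roll": 0, "jaw": 1},
  {"dx": 1, "dy": 40, "dz": 0, "roll": 0, "jaw": 1},
  {"dx": 1, "dy": 40, "dz": 0, "roll": 0, "jaw": 1},
  {"dx": 1, "dy": 40, "dz": 0, "roll": 0, "jaw": 1},
  {"dx": 1, "dy": 40, "dz": 0, "roll": 0, "jaw": 1},
  {"dx": 1, "dy": 40, "dz": 0, "roll": 0, "jaw": 1},
  {"dx": 1, "dy": 40, "dz": 0, "roll": 0, "jaw": 1},
  {"dx": 1, "dy": 40, "dz": 0, "roll": 0, "jaw": 1},
  {"dx": 0, "dy": 34, "dz": 0, "roll": 0, "jaw": 1},
])

```text
time_s: 10.37
ee_pos: [0.4826, 0.3346, 0.1475]
eef_rot: [-3.14, -0.003, -3.141]
force: [1.1, 0.0, -2.4]
grip_width: 0.0479
grip_force: 29.9
```

send_rows([
  {"dx": 0, "dy": 0, "dz": 0, "roll": -4.8, "jaw": 1},
  {"dx": 0, "dy": 0, "dz": 0, "roll": -4.8, "jaw": 1},
  {"dx": 0, "dy": 0, "dz": 0, "roll": -4.9, "jaw": 1},
  {"dx": 0, "dy": 0, "dz": 0, "roll": 0, "jaw": 1},
  {"dx": 0, "dy": 0, "dz": 0, "roll": 0, "jaw": 1},
  {"dx": 0, "dy": 0, "dz": 0, "roll": 0, "jaw": 1},
])

```text
time_s: 10.87
ee_pos: [0.4837, 0.3321, 0.1486]
eef_rot: [-3.141, -0.001, -2.892]
force: [0.1, -0.5, -2.0]
grip_width: 0.0478
grip_force: 29.9
```

```bash
python3 - <<'E'
from h import *
g,V=shot("side"); cv2.imwrite("pics/s2.png",cv2.resize(g[150:400,150:550,::-1],(800,500),interpolation=2))
def r(n,lo,hi,x0,x1,y0,y1):
    p=V[(V[...,2]>lo)&(V[...,2]<hi)&(V[...,0]>x0)&(V[...,0]<x1)&(V[...,1]>y0)&(V[...,1]<y1)]
    q=cv2.minAreaRect((p[:,:2]*1000).astype(np.float32));print(n,len(p),p.mean(0).round(4),np.round(q[0],1),np.round(q[1],1),q[2])
r("fol",.066,.074,.5,.56,.3,.4); r("stop",.023,.029,.46,.51,.28,.38); r("end",.053,.059,.58,.64,.3,.42)
E
```

```text
fol 4 [0.5196 0.3645 0.0672] [520.2 364.7] [8.7 0.4] 15.234291076660156
stop 43 [0.4826 0.3513 0.0263] [482.4 351.3] [ 9.1 17.4] 17.207508087158203
end 179 [0.6095 0.3645 0.0567] [610.2 363.7] [16.1 57.8] 14.512243270874023
```

View pics/s2.png

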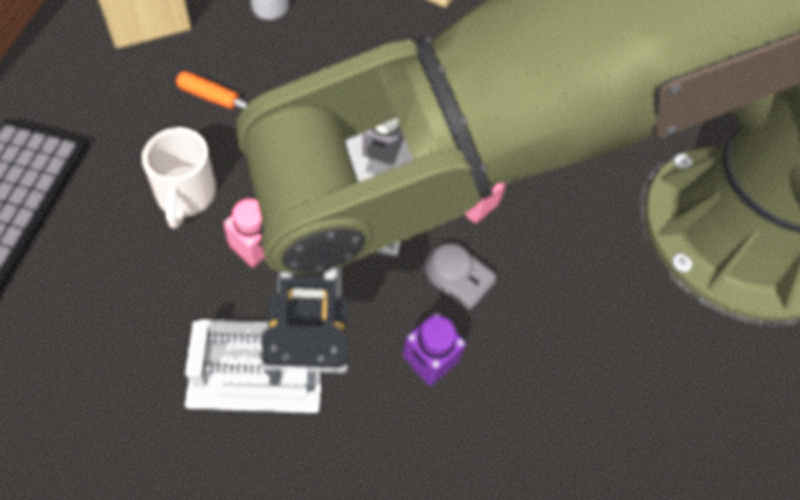

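The end block reads (0.610, 0.364), within 2 mm of my clip model. The unit hangs in front of the follower, so I lower it, push and seat it.

send_rows([
  {"dx": 0, "dy": 0, "dz": 15, "roll": 0, "jaw": 1},
  {"dx": 0, "dy": 0, "dz": 20, "roll": 0, "jaw": 1},
  {"dx": 0, "dy": 0, "dz": 20, "roll": 0, "jaw": 1},
  {"dx": 0, "dy": 0, "dz": 20, "roll": 0, "jaw": 1},
  {"dx": 0, "dy": 0, "dz": 12, "roll": 0, "jaw": 1},
  {"dx": 0, "dy": 0, "dz": 4, "roll": 0, "jaw": 1},
  {"dx": 0, "dy": 0, "dz": 0, "roll": 0, "jaw": 1},
  {"dx": 0, "dy": 0, "dz": 0, "roll": 0, "jaw": 1},
], force=40)

```text
time_s: 11.58
ee_pos: [0.4844, 0.3326, 0.0593]
eef_rot: [3.141, 0.001, -2.889]
force: [-0.2, -0.1, -1.2]
grip_width: 0.0475
grip_force: 39.9
```

send_rows([
  {"dx": -4, "dy": 0, "dz": 0, "roll": 0, "jaw": 1},
  {"dx": -4, "dy": 0, "dz": 0, "roll": 0, "jaw": 1},
  {"dx": -4, "dy": 0, "dz": 0, "roll": 0, "jaw": 1},
  {"dx": -4, "dy": 0, "dz": 0, "roll": 0, "jaw": 1},
  {"dx": -4, "dy": 0, "dz": 0, "roll": 0, "jaw": 1},
  {"dx": -4, "dy": 0, "dz": 0, "roll": 0, "jaw": 1},
  {"dx": -4, "dy": 0, "dz": 0, "roll": 0, "jaw": 1},
  {"dx": -4, "dy": 0, "dz": 0, "roll": 0, "jaw": 1},
  {"dx": -4, "dy": 0, "dz": 0, "roll": 0, "jaw": 1},
  {"dx": -1, "dy": 0, "dz": 0, "roll": 0, "jaw": 1},
  {"dx": 0, "dy": 0, "dz": 0, "roll": 0, "jaw": 1},
  {"dx": 0, "dy": 0, "dz": 0, "roll": 0, "jaw": 1},
])

```text
time_s: 12.58
ee_pos: [0.5197, 0.3417, 0.0583]
eef_rot: [-3.142, -0.001, -2.889]
force: [-4.4, -0.6, 0.5]
grip_width: 0.0475
grip_force: 39.9
```

send_rows([
  {"dx": 0, "dy": 0, "dz": 5, "roll": 0, "jaw": 1},
  {"dx": 0, "dy": 0, "dz": 5, "roll": 0, "jaw": 1},
  {"dx": 0, "dy": 0, "dz": 5, "roll": 0, "jaw": 1},
  {"dx": 0, "dy": 0, "dz": 5, "roll": 0, "jaw": 1},
  {"dx": 0, "dy": 0, "dz": 4, "roll": 0, "jaw": 1},
  {"dx": 0, "dy": 0, "dz": 3, "roll": 0, "jaw": 1},
  {"dx": 0, "dy": 0, "dz": 2, "roll": 0, "jaw": 1},
  {"dx": 0, "dy": 0, "dz": 0, "roll": 0, "jaw": 1},
  {"dx": 0, "dy": 0, "dz": 0, "roll": 0, "jaw": 1},
])

```text
time_s: 13.33
ee_pos: [0.5192, 0.3414, 0.0288]
eef_rot: [-3.141, -0.002, -2.889]
force: [-4.6, -0.7, -3.0]
grip_width: 0.0479
grip_force: 39.9
```

send_rows([
  {"dx": 0, "dy": 0, "dz": 1, "roll": 0, "jaw": 1},
  {"dx": 0, "dy": 0, "dz": 0, "roll": 0, "jaw": 1},
  {"dx": 0, "dy": 0, "dz": 0, "roll": 0, "jaw": 1},
])

```text
time_s: 13.58
ee_pos: [0.5194, 0.3415, 0.0281]
eef_rot: [-3.141, -0.001, -2.889]
force: [-5.0, -1.8, -1.8]
grip_width: 0.0479
grip_force: 39.9
```

send_rows([
  {"dx": 2, "dy": 0, "dz": 0, "roll": 0, "jaw": 1},
  {"dx": 2, "dy": 0, "dz": 0, "roll": 0, "jaw": 1},
  {"dx": 1, "dy": 0, "dz": 0.5, "roll": 0, "jaw": 1},
  {"dx": 0.5, "dy": 0, "dz": 0, "roll": 0, "jaw": 1},
  {"dx": 0.5, "dy": 0, "dz": 0, "roll": 0, "jaw": 1},
  {"dx": 0, "dy": 0, "dz": 0, "roll": 0, "jaw": 1},
  {"dx": 0, "dy": 0, "dz": 0, "roll": 0, "jaw": 1},
])

```text
time_s: 14.17
ee_pos: [0.514, 0.3401, 0.0279]
eef_rot: [-3.142, -0.0, -2.889]
force: [-4.6, -1.4, -1.4]
grip_width: 0.0481
grip_force: 39.9
```

send_rows([
  {"dx": 0, "dy": 0, "dz": 0, "roll": 0, "jaw": -1},
  {"dx": 0, "dy": 0, "dz": 0, "roll": 0, "jaw": -1},
  {"dx": 0, "dy": 0, "dz": 0, "roll": 0, "jaw": -1},
  {"dx": 0, "dy": 0, "dz": 0, "roll": 0, "jaw": -1},
  {"dx": 0, "dy": 0, "dz": 0, "roll": 0, "jaw": -1},
  {"dx": 0, "dy": 0, "dz": 0, "roll": 0, "jaw": -1},
  {"dx": 0, "dy": 0, "dz": 0, "roll": 0, "jaw": -1},
  {"dx": 0, "dy": 0, "dz": 0, "roll": 0, "jaw": -1},
  {"dx": 0, "dy": 0, "dz": 0, "roll": 0, "jaw": -1},
])

```text
time_s: 14.92
ee_pos: [0.5141, 0.3401, 0.028]
eef_rot: [3.142, 0.0, -2.889]
force: [-0.3, 0.1, -0.6]
grip_width: 0.094
grip_force: 0.0
```

send_rows([
  {"dx": 0, "dy": 0, "dz": -10, "roll": 0, "jaw": -1},
  {"dx": 0, "dy": 0, "dz": -20, "roll": 0, "jaw": -1},
  {"dx": 0, "dy": 0, "dz": -30, "roll": 0, "jaw": -1},
  {"dx": 0, "dy": 0, "dz": -30, "roll": 0, "jaw": -1},
  {"dx": 0, "dy": 0, "dz": -30, "roll": 0, "jaw": -1},
  {"dx": 0, "dy": 0, "dz": 0, "roll": 4.8, "jaw": -1},
  {"dx": 0, "dy": 0, "dz": 0, "roll": 4.8, "jaw": -1},
  {"dx": 0, "dy": 0, "dz": 0, "roll": 4.8, "jaw": -1},
  {"dx": 0, "dy": 0, "dz": 0, "roll": 0, "jaw": -1},
  {"dx": 0, "dy": 0, "dz": 0, "roll": 0, "jaw": -1},
])

```text
time_s: 15.75
ee_pos: [0.5141, 0.3402, 0.1485]
eef_rot: [3.141, 0.0, -3.138]
force: [-0.4, 0.2, 0.2]
grip_width: 0.0941
grip_force: 0.0
```

send_rows([
  {"dx": 5, "dy": -30, "dz": 0, "roll": 0, "jaw": -1},
  {"dx": 5, "dy": -30, "dz": 0, "roll": 0, "jaw": -1},
  {"dx": 5, "dy": -30, "dz": 0, "roll": 0, "jaw": -1},
  {"dx": 5, "dy": -30, "dz": 0, "roll": 0, "jaw": -1},
  {"dx": 5, "dy": -30, "dz": 0, "roll": 0, "jaw": -1},
  {"dx": 5, "dy": -30, "dz": 0, "roll": 0, "jaw": -1},
  {"dx": 4, "dy": -31.5, "dz": 0, "roll": 0, "jaw": -1},
  {"dx": 0, "dy": 0, "dz": 0, "roll": 0, "jaw": -1},
  {"dx": 0, "dy": 0, "dz": 0, "roll": 0, "jaw": -1},
], force=30)

```text
time_s: 16.5
ee_pos: [0.4805, 0.1276, 0.1485]
eef_rot: [3.141, 0.001, -3.14]
force: [0.0, 1.3, 0.1]
grip_width: 0.0939
grip_force: 0.0
```

```bash
python3 - <<'E'
from h import *
f,W=shot("top"); cv2.imwrite("pics/s3.png",cv2.resize(f[130:330,100:420,::-1],(800,500),interpolation=2))
p=W[(W[...,2]>.08)&(W[...,2]<.1)&(abs(W[...,0]-.513)<.04)&(abs(W[...,1]-.34)<.04)];q=cv2.minAreaRect((p[:,:2]*1000).astype(np.float32));print(len(p),p.mean(0),q)
p=W[(W[...,2]>.066)&(W[...,2]<.075)&(abs(W[...,0]-.54)<.04)&(abs(W[...,1]-.345)<.04)];print(len(p),p.mean(0))
print(get_obs()["ee_pos"])
E
```

```text
182 [0.5128968  0.3398897  0.08909104] ((512.7858276367188, 340.51605224609375), (35.793731689453125, 37.01848602294922), 46.96558380126953)
137 [0.53423474 0.3398757  0.06948085]
[0.48057293 0.12852352 0.14837438]
```

View pics/s3.png

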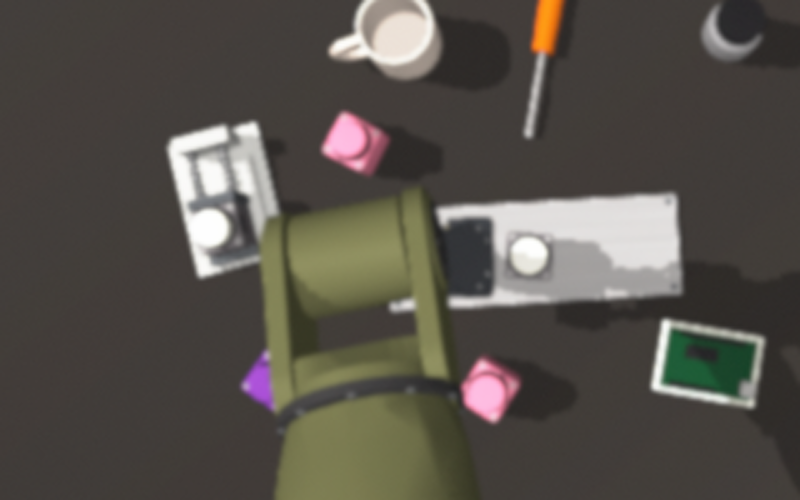

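The clip unit is seated at (0.513, 0.340), with its cap at 0.09 m as expected. Next is the left unit.

send_rows([
  {"dx": 1, "dy": 0, "dz": 15, "roll": 0, "jaw": -1},
  {"dx": 0, "dy": 0, "dz": 25, "roll": 0, "jaw": -1},
  {"dx": 0, "dy": 0, "dz": 25, "roll": 0, "jaw": -1},
  {"dx": 0, "dy": 0, "dz": 25, "roll": 0, "jaw": -1},
  {"dx": 0, "dy": 0, "dz": 20, "roll": 0, "jaw": -1},
  {"dx": 0, "dy": 0, "dz": 8, "roll": 0, "jaw": -1},
  {"dx": 0, "dy": 0, "dz": 0, "roll": 0, "jaw": -1},
  {"dx": 0, "dy": 0, "dz": 0, "roll": 0, "jaw": -1},
])

```text
time_s: 17.22
ee_pos: [0.4797, 0.1292, 0.0305]
eef_rot: [3.142, 0.0, -3.139]
force: [-1.2, -0.1, -0.0]
grip_width: 0.0939
grip_force: 0.0
```

send_rows([
  {"dx": 0, "dy": 0, "dz": 0, "roll": 0, "jaw": 1},
  {"dx": 0, "dy": 0, "dz": 0, "roll": 0, "jaw": 1},
  {"dx": 0, "dy": 0, "dz": 0, "roll": 0, "jaw": 1},
  {"dx": 0, "dy": 0, "dz": 0, "roll": 0, "jaw": 1},
  {"dx": 0, "dy": 0, "dz": 0, "roll": 0, "jaw": 1},
  {"dx": 0, "dy": 0, "dz": 0, "roll": 0, "jaw": 1},
  {"dx": 0, "dy": 0, "dz": 0, "roll": 0, "jaw": 1},
  {"dx": 0, "dy": 0, "dz": 0, "roll": 0, "jaw": 1},
  {"dx": 0, "dy": 0, "dz": 0, "roll": 0, "jaw": 1},
  {"dx": 0, "dy": 0, "dz": 0, "roll": 0, "jaw": 1},
])

```text
time_s: 18.05
ee_pos: [0.4794, 0.1285, 0.03]
eef_rot: [-3.142, 0.0, -3.14]
force: [-0.2, -1.5, 1.8]
grip_width: 0.0484
grip_force: 29.3
```

send_rows([
  {"dx": 0, "dy": 0, "dz": -10, "roll": 0, "jaw": 1},
  {"dx": 0, "dy": 0, "dz": -25, "roll": 0, "jaw": 1},
  {"dx": 0, "dy": 0, "dz": -30, "roll": 0, "jaw": 1},
  {"dx": 0, "dy": 0, "dz": -30, "roll": 0, "jaw": 1},
  {"dx": 0, "dy": 0, "dz": -25, "roll": 0, "jaw": 1},
  {"dx": 0, "dy": 0, "dz": 0, "roll": 0, "jaw": 1},
  {"dx": 0, "dy": 0, "dz": 0, "roll": 0, "jaw": 1},
])

```text
time_s: 18.63
ee_pos: [0.4796, 0.1287, 0.151]
eef_rot: [3.141, 0.002, -3.14]
force: [0.2, -0.7, -3.0]
grip_width: 0.0486
grip_force: 29.3
```

send_rows([
  {"dx": -1, "dy": -15, "dz": 0, "roll": 0, "jaw": 1},
  {"dx": -1, "dy": -30, "dz": 0, "roll": 0, "jaw": 1},
  {"dx": -1, "dy": -38, "dz": 0, "roll": 0, "jaw": 1},
  {"dx": -1, "dy": -38, "dz": 0, "roll": 0, "jaw": 1},
  {"dx": -1, "dy": -38, "dz": 0, "roll": 0, "jaw": 1},
  {"dx": -1, "dy": -38, "dz": 0, "roll": 0, "jaw": 1},
  {"dx": -1, "dy": -38, "dz": 0, "roll": 0, "jaw": 1},
  {"dx": -1, "dy": -38, "dz": 0, "roll": 0, "jaw": 1},
  {"dx": -1, "dy": -38, "dz": 0, "roll": 0, "jaw": 1},
  {"dx": -1, "dy": -38, "dz": 0, "roll": 0, "jaw": 1},
  {"dx": -1, "dy": -38, "dz": 0, "roll": 0, "jaw": 1},
  {"dx": -1, "dy": -38, "dz": 0, "roll": 0, "jaw": 1},
])

```text
time_s: 19.63
ee_pos: [0.4909, -0.2979, 0.148]
eef_rot: [3.14, -0.002, -3.14]
force: [1.1, -0.7, -2.3]
grip_width: 0.0485
grip_force: 29.3
```

send_rows([
  {"dx": -1, "dy": -38, "dz": 0, "roll": 0, "jaw": 1},
  {"dx": -1, "dy": -30, "dz": 0, "roll": 0, "jaw": 1},
  {"dx": 0, "dy": -20, "dz": 0, "roll": 0, "jaw": 1},
  {"dx": 0, "dy": 0, "dz": 0, "roll": 0, "jaw": 1},
  {"dx": 0, "dy": 0, "dz": 15, "roll": 0, "jaw": 1},
  {"dx": 0, "dy": 0, "dz": 25, "roll": 0, "jaw": 1},
  {"dx": 0, "dy": 0, "dz": 25, "roll": 0, "jaw": 1},
  {"dx": 0, "dy": 0, "dz": 20, "roll": 0, "jaw": 1},
  {"dx": 0, "dy": 0, "dz": 15, "roll": 0, "jaw": 1},
  {"dx": 0, "dy": 0, "dz": 8, "roll": 0, "jaw": 1},
  {"dx": 0, "dy": 0, "dz": 0, "roll": 0, "jaw": 1},
  {"dx": 0, "dy": 0, "dz": 0, "roll": 0, "jaw": 1},
])

```text
time_s: 20.63
ee_pos: [0.494, -0.384, 0.0417]
eef_rot: [3.141, -0.001, -3.14]
force: [0.2, -0.4, -1.7]
grip_width: 0.0486
grip_force: 29.3
```

send_rows([
  {"dx": 0, "dy": 0, "dz": 5, "roll": 0, "jaw": 1},
  {"dx": 0, "dy": 0, "dz": 4, "roll": 0, "jaw": 1},
  {"dx": 0, "dy": 0, "dz": 2, "roll": 0, "jaw": 1},
  {"dx": 0, "dy": 0, "dz": 1, "roll": 0, "jaw": 1},
  {"dx": 0, "dy": 0, "dz": 0.7, "roll": 0, "jaw": 1},
  {"dx": 0, "dy": 0, "dz": 0, "roll": 0, "jaw": 1},
  {"dx": 0, "dy": 0, "dz": 0, "roll": 0, "jaw": 1},
  {"dx": 0, "dy": 0, "dz": 0, "roll": 0, "jaw": 1},
])

```text
time_s: 21.3
ee_pos: [0.4941, -0.3845, 0.0294]
eef_rot: [-3.141, 0.0, -3.14]
force: [-1.1, -0.2, -1.8]
grip_width: 0.0489
grip_force: 29.3
```

send_rows([
  {"dx": 0, "dy": 0, "dz": 0, "roll": 0, "jaw": -1},
  {"dx": 0, "dy": 0, "dz": 0, "roll": 0, "jaw": -1},
  {"dx": 0, "dy": 0, "dz": 0, "roll": 0, "jaw": -1},
  {"dx": 0, "dy": 0, "dz": 0, "roll": 0, "jaw": -1},
  {"dx": 0, "dy": 0, "dz": 0, "roll": 0, "jaw": -1},
  {"dx": 0, "dy": 0, "dz": 0, "roll": 0, "jaw": -1},
  {"dx": 0, "dy": 0, "dz": 0, "roll": 0, "jaw": -1},
  {"dx": 0, "dy": 0, "dz": 0, "roll": 0, "jaw": -1},
  {"dx": 0, "dy": 0, "dz": 0, "roll": 0, "jaw": -1},
])

```text
time_s: 22.05
ee_pos: [0.494, -0.3844, 0.0292]
eef_rot: [3.142, -0.0, -3.14]
force: [0.1, -0.3, -0.8]
grip_width: 0.0938
grip_force: 0.0
```

send_rows([
  {"dx": 0, "dy": 0, "dz": -10, "roll": 0, "jaw": -1},
  {"dx": 0, "dy": 0, "dz": -25, "roll": 0, "jaw": -1},
  {"dx": 0, "dy": 0, "dz": -30, "roll": 0, "jaw": -1},
  {"dx": 0, "dy": 0, "dz": -30, "roll": 0, "jaw": -1},
  {"dx": 0, "dy": 0, "dz": -30, "roll": 0, "jaw": -1},
  {"dx": 30, "dy": 0, "dz": 0, "roll": 0, "jaw": -1},
  {"dx": 30, "dy": 0, "dz": 0, "roll": 0, "jaw": -1},
  {"dx": 30, "dy": 0, "dz": 0, "roll": 0, "jaw": -1},
  {"dx": 30, "dy": 0, "dz": 0, "roll": 0, "jaw": -1},
  {"dx": 0, "dy": 0, "dz": 0, "roll": 0, "jaw": -1},
  {"dx": 0, "dy": 0, "dz": 0, "roll": 0, "jaw": -1},
])

```text
time_s: 22.97
ee_pos: [0.3733, -0.3849, 0.1555]
eef_rot: [-3.141, 0.001, 3.141]
force: [0.3, -0.0, 0.5]
grip_width: 0.0939
grip_force: 0.0
```

```bash
python3 - <<'E'
from h import *
f,W=shot("top"); g,V=shot("side")
cv2.imwrite("pics/end.png",np.vstack([cv2.resize(x[...,::-1],(480,300)) for x in(f,g)]))
for k,(x,y) in dict(tray=(.494,-.384),M=(.481,.014),clip=(.513,.34)).items():
  for n,X in(("top",W),("side",V)):
    p=X[(abs(X[...,0]-x)<.035)&(abs(X[...,1]-y)<.035)&(X[...,2]>.083)&(X[...,2]<.097)]
    if len(p): print(k,n,len(p),p.mean(0).round(4),p.std(0).round(4))
print(get_obs())
E
```

```text
tray top 172 [ 0.4936 -0.3815  0.0899] [0.0093 0.0096 0.002 ]
tray side 86 [ 0.4959 -0.3815  0.0896] [0.0099 0.0103 0.0027]
M top 167 [0.4803 0.0143 0.0918] [0.0093 0.0094 0.0019]
M side 150 [0.4821 0.0153 0.0918] [0.0096 0.01   0.0028]
clip top 177 [0.513  0.3401 0.0897] [0.0095 0.0096 0.0022]
clip side 249 [0.5148 0.3405 0.0905] [0.0095 0.0095 0.0018]
{'time_s': 23.0667, 'qpos': array([-8.67011932e-01,  3.17374315e-01,  1.62014996e+00,  1.52079682e-04,
        1.20297116e+00, -2.43921004e+00]), 'joint_vel': array([ 0.01137012,  0.01554602, -0.00398426, -0.00114486, -0.00173027,
       -0.00074938]), 'tau': array([-8.68117735e-01, -5.32895386e+01, -3.30925441e+01, -8.82660225e-02,
        5.77880570e-02, -2.40705645e-02]), 'ee_pos': array([ 0.37462538, -0.38475138,  0.15494254]), 'eef_rot': array([-3.14084686e+00,  8.17205999e-04, -3.14024518e+00]), 'force': array([-0.8804432 ,  0.06730563,  0.96004344]), 'moment': array([-0.03203824, -0.02331666,  0.0141868 ]), 'grip_force': 0.0, 'grip_width': 0.09384160213454969}
```

View pics/end.png

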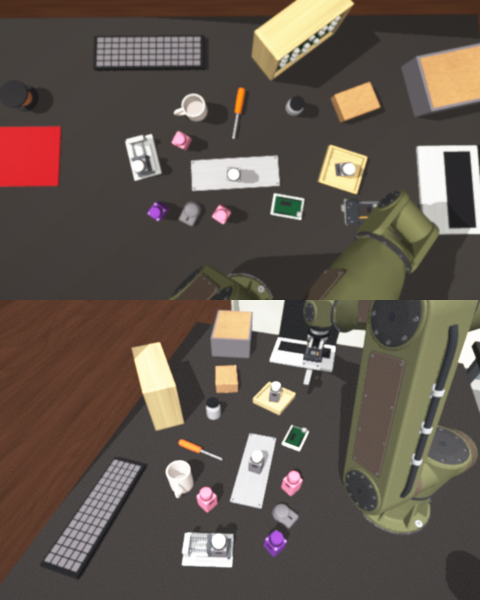

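All three units stand upright in the clip, in the tray and on the plate, and the other things haven't moved.

```bash
python3 -c "
from station import *
print(hand_in())"
```

```text
the job is handed in; nothing more can be done
None
```

I pressed all three caps left to right, then loaded the stiffest unit (right) into the clip, stood the softest (left) in the tray, and left the middle one on the plate; the job was handed in at about 23 s, with no verdict returned.

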